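Open the solvent valve with its rinsed key

TASK

Take the valve key (the tool with the flat bar handle) out of the tool block, rinse it by dipping its whole blade into the steel rinse cup, then push it fully home in the slot of the cylinder knob on the valve box and turn it clockwise as far as it goes. Leave the key standing in the knob, leave the round-handled tool in the block, and do not tip over or push around the cup or the other things on the bench.

Things in the scene. Friction and masses are not known exactly. Their poses are not given: they have to be found in the camera images.
- key: Valve key upright in a hole of the tool block, 112 mm tall, z up, 180 g; same after a half turn about z. Origin: centre of the blade's lower end. From below: flat steel blade 24 (x) by 10 (y) by 28 mm high; round shank 24 mm wide, z 28-62; collar 36 mm wide, z 62-72, resting on the block's top; white flat bar handle 64 mm along x, 14 mm thick along y, z 72-112.
- key_tip (a point): Centre of the lower end of the key's blade (the key's origin), axes as the key's.
- driver: The other tool in the block: same shank (round to its end, no blade) and collar as the key, but with a round white handle 38 mm in diameter, 112 mm tall. Origin at the centre of its lower end. Stays in the block.
- tool_block: Grey fixed block 75 mm (x) by 190 mm (y) by 80 mm high; origin at the centre of its underside. Two round upright holes of 27 mm diameter, 68 mm deep, at y = -50 and +50 mm; one holds the key, the other the round-handled tool.
- cup: Loose open round steel rinse cup, rim 76 mm in diameter, narrower at the foot, 75 mm high, wall 3 mm, 0.3 kg. Origin at the centre of its underside.
- cup_rim (a point): Centre of the rinse cup's mouth, 75 mm above the bench; z up.
- valve_box: Fixed white box 150 mm (x) by 140 mm (y) by 60 mm high with a grey plate on its front (-x) face; origin at the centre of its underside. The cylinder knob stands in the middle of its top.
- slot (a point): Centre of the slot's mouth, on the axis of the cylinder knob (64 mm wide, 34 mm high, white rim, steel middle), 94 mm above the bench. Turns with the knob: x along the slot, z up. Slot 27 (x) by 13 (y) mm, chamfered, 31 mm deep; the key's blade goes in 28 mm, till its shank's shoulder rests on the knob. A small white pointer on the rim marks the slot's -x end.
- rotor (a joint): Angle of the cylinder knob, rad: 0 with the pointer to the box's front (-x) face, growing as it turns clockwise seen from above, up to a stop at 1.3. Stays where it is left; turning it takes about 0.1 N m.
- reagent: Amber capped bottle, 66 mm in diameter, 130 mm tall, bystander. Origin at the centre of its underside.
- jar: White capped jar, 70 mm in diameter, 80 mm tall, bystander. Origin at the centre of its underside.
- tray: Grey open parts tray 70 by 120 by 35 mm, bystander. Origin at the centre of its underside.
Mind the look-alikes: they are no part of the job. Leave any orange look-alike of the cup alone.

How it is judged:
On the way, in this order (a step that is already met when the one before it is completed fails the run):
1. the held key's blade tip is in the rinse cup, at least 18 mm below the rim (z of key_tip in the frame of cup_rim below -0.018 m and horizontal distance between key_tip and cup_rim below 0.03 m and contact force between key and the fingers above 0.5 N and angle between cup's own z axis and vertical below 0.3 rad), for 0.1 s.
2. the key is home in the knob's slot (at least 22 mm deep) before the knob has been turned (knob below 0.75 rad) (z of key_tip in the frame of slot below -0.022 m and horizontal distance between key_tip and slot below 0.006 m and angle between key's own z axis and vertical below 0.15 rad and value of joint rotor below 0.75 rad), for 0.1 s.
At the end, for the whole second after the job is handed in: The key stands upright in the knob, its tip at least 22 mm below the slot's mouth, within 6 mm of the knob's axis and tilted less than 0.15 rad, at rest; the knob stands at 1.15 rad or more (stop at 1.3); the cup stands upright; the round-handled tool is in the block within 30 mm of its start (z of key_tip in the frame of slot below -0.022 m and horizontal distance between key_tip and slot below 0.006 m and angle between key's own z axis and vertical below 0.15 rad and value of joint rotor above 1.15 rad and linear speed of key below 0.02 m/s and angle between cup's own z axis and vertical below 0.1 rad and distance of driver from where it was at the start of the episode below 0.03 m); the robot touches nothing.
It fails at once if the rinse cup is tipped beyond 0.5 rad or pushed over 60 mm from where it stood (angle between cup's own z axis and vertical above 0.5 rad or distance of cup from where it was at the start of the episode above 0.06 m).
It fails at once if the round-handled tool is pulled out or shifted by over 30 mm (distance of driver from where it was at the start of the episode above 0.03 m).
It fails at once if the amber bottle is pushed over 40 mm or tipped (distance of reagent from where it was at the start of the episode above 0.04 m or angle between reagent's own z axis and vertical above 0.5 rad).
It fails at once if the white jar is pushed over 40 mm or tipped (distance of jar from where it was at the start of the episode above 0.04 m or angle between jar's own z axis and vertical above 0.5 rad).
It fails at once if the parts tray is pushed over 40 mm or tipped (distance of tray from where it was at the start of the episode above 0.04 m or angle between tray's own z axis and vertical above 0.5 rad).
It also fails if it takes over 61 s, if anything falls off the work surface, if the arm or the gripper's body presses on something with over 40 N, if the wrist force passes 120 N, or if a joint passes its speed limit or range.

ROBOT

A 6-joint arm with a two-finger parallel gripper is mounted at the origin on the work surface. World frame = base frame: x ahead of the robot, y to its left, z up, the work surface at z = 0. Lengths are in m, angles in rad, forces in N, time in s.
With the tool pointing down it reaches from about 0.375 to 0.9 m from the base axis. Payload 3.1 kg.
Tool frame: the origin (TCP) lies on the centre line of the jaws, within the pads' length; the fingertips stand 11 mm ahead of it and the grasp point (between the pads) lies 8 mm behind it; x points along the fingers, y is the direction in which the jaws open and shut, and the axes are right-handed (so a half turn about x gives the same grasp; the last joint's range is limited). The gripper opens to 87 mm and grips with 3 to 60 N. Pads are 19 mm wide; open, the fingers measure 117 mm over their backs; the gripper's body (75 mm by 190 mm) begins 51 mm behind the grasp point.
Start: joints at [-1.401, 0.527, 1.433, -0, 1.181, -0.178], TCP at [0.213, -0.588, 0.234] pointing down, gripper open.
Joint ranges: [-3.08, 3.08], [-0.75, 2.2], [0.22, 2.44], [-1.43, 4.57], [0, 2.65], [-2.85, 2.85]. Speed limits (rad/s): [2.79, 2.79, 3.14, 3.14, 3.14, 3.14].

INTERFACE

Orientations are given as a unit quaternion [x, y, z, w].
In Python, from rig import robot, camera, camera_info gives the robot as it stands.
- The arm moves only by the shell command python3 -m inch 'ROWS' [FORCE]. ROWS is JSON, a list that holds one entry, the list of rows, each a list of 5 numbers: the shift along the tool's x, y, z in cm, then the turn about the tool's x in rad, then the opening, from 0 (shut) to 1 (fully open). A call has 1 to 8 rows; each row shifts and turns the pose as measured when the row begins, along the tool's axes as they then stand; what a row does not reach is not made up. A row lasts 1/12 s, in which the tool goes at most 41.7 mm and 7.16 degrees, less where a joint would pass 70% of its speed; a pose out of reach is approached as far as the arm can. A call with a gripper value outside its range is refused whole. The fingers move at their own pace and stop on an object; FORCE is the grip in N (left out, the last holds). Time passes only in rows, so rows that do not move let the fingers close. It gives the time, the measured TCP pose, the force and the opening at its end, in the units of the state.
- robot.get_obs(): the state, without advancing time (a new reading comes with each control period).
- camera(name): name is "scene" or "top"; returns the picture (384x512x3 uint8, red, green, blue); there is no depth.
- camera_info(name): a dict with "camera_matrix" (3x3 intrinsics, pixels), "rvec" (rotation vector, rad) and "tvec" (3), from world to camera coordinates, as OpenCV has them. Camera axes: x right, y down, z forward; pixel columns grow to the right and rows downward; lengths in m; the calibration is good to about 2 mm. A picture is of the moment at which its call begins. camera_info takes no time and is no camera call.
- robot.hand_in(): hands the job in, once; it reports no verdict.
The state is a dict: "time": time; "q": joint angles; "joint_velocities": joint speeds; "joint_torque": joint torques, N m; "position": TCP position; "tool_rot": TCP orientation; "ft_force": force on the tool from outside, world axes, zero at the start; "moment": the same for the moment, N m; "grip_width": finger opening in m.
Only numpy, scipy, OpenCV 4.12 (cv2) and the standard library are available. Lean on these libraries where they do the work, as an engineer would, in place of code of your own. Each camera call takes 0.05 s, during which the arm holds its last target. There are 200 camera calls.

## Working session

There is one attempt and no reset: what is moved stays moved. The work goes in short steps, Python scripts to look and compute and a shell command to move; the robot and the scene stay as the last step left them, time stands still between calls to the robot, and variables do not carry over. Pictures are saved under pics/ and viewed, about 8 in all and at most 12, crops included, and the job is handed in when it is done.

```bash
mkdir -p pics; ls; python3 - <<'E'
from rig import robot,camera,camera_info
import cv2
for n in("scene","top"):
    i=camera(n); cv2.imwrite(f"pics/{n}0.png",cv2.resize(i[:,:,::-1],(800,600),interpolation=cv2.INTER_CUBIC)); cv2.imwrite(f"pics/{n}_raw0.png",i[:,:,::-1])
    print(camera_info(n))
o=robot.get_obs();print(o)
E
```

```text
pics
{'camera_matrix': array([[399.39252846,   0.        , 252.89595942],
       [  0.        , 399.39252846, 184.65150751],
       [  0.        ,   0.        ,   1.        ]]), 'rvec': array([ 2.26201641,  0.62393906, -0.24699852]), 'tvec': array([-0.55065825, -0.13235896,  1.30198781])}
{'camera_matrix': array([[413.38645047,   0.        , 259.87573073],
       [  0.        , 413.38645047, 184.98206613],
       [  0.        ,   0.        ,   1.        ]]), 'rvec': array([ 2.14671607, -2.18336837,  0.11225543]), 'tvec': array([0.05098412, 0.65225146, 0.9710595 ])}
{'time': 0.1, 'q': array([-1.40150630e+00,  5.28379766e-01,  1.43377544e+00, -5.68907604e-06,
        1.18138373e+00, -1.78510704e-01]), 'joint_velocities': array([-1.06619334e-03, -8.02800104e-04, -2.06153063e-03,  1.19949732e-05,
       -6.98435023e-04, -1.80837237e-03]), 'joint_torque': array([-4.74241697e-04, -4.40986240e+01, -1.77150500e+01,  6.35252707e-02,
        5.34019223e-02, -4.43937529e-05]), 'position': array([ 0.21293065, -0.58693477,  0.23266502]), 'tool_rot': array([ 0.69644262,  0.1230361 , -0.69644   ,  0.12165987]), 'ft_force': array([ 0.61790309,  0.56789739, -0.38265714]), 'moment': array([-0.01186666,  0.04083472,  0.03086387]), 'grip_width': 0.08709770565083223}
```

View pics/scene0.png

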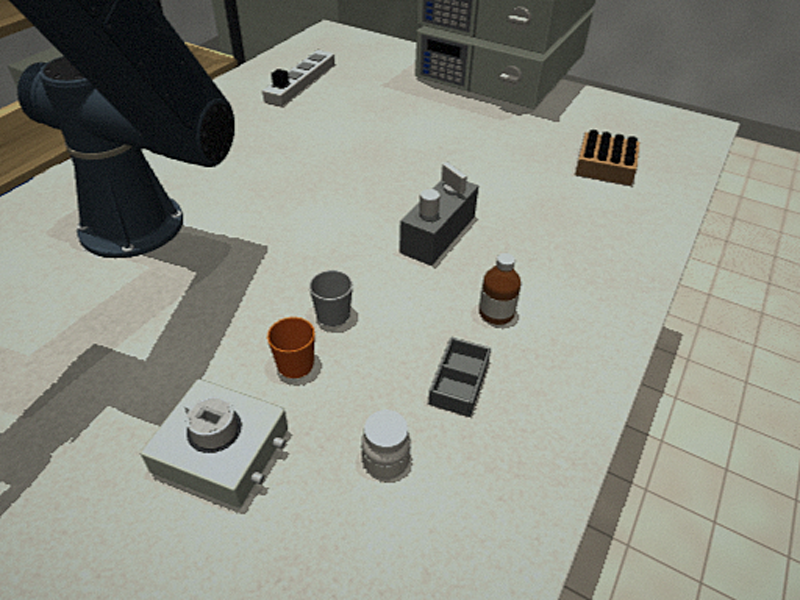

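View pics/top0.png

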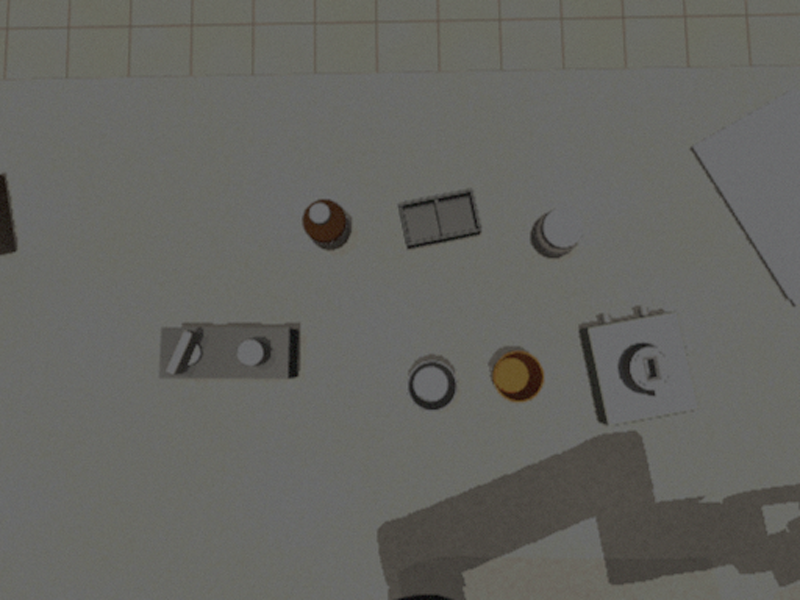

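The pictures show these items (800x600 pixels):
- **Tool block:** the flat bar handle (the key) is at scene (454,180), top (183,352). The round-handled tool is at scene (430,205), top (253,351).
- **Cups:** the grey steel one is at scene (332,298), top (432,385). The orange look-alike at top (517,376) is to be left alone.
- **Knob:** it is at scene (212,420), top (650,368).

I'll confirm these in one composite of enlarged crops.

```bash
python3 - <<'E'
import cv2,numpy as np
t=cv2.imread("pics/top_raw0.png");s=cv2.imread("pics/scene_raw0.png")
def c(i,x,y,w=64,h=48,g=1):
    k=cv2.resize(i[y:y+h,x:x+w],(400,300),interpolation=cv2.INTER_CUBIC); return np.clip(k*float(g),0,255).astype(np.uint8)
a=np.vstack([np.hstack([c(t,90,200,g=1.8),c(t,384,212,g=1.8)]),np.hstack([c(t,245,222,g=1.8),c(s,104,246)])])
cv2.imwrite("pics/crop.png",a)
E
```

```text
(no output)
```

View pics/crop.png

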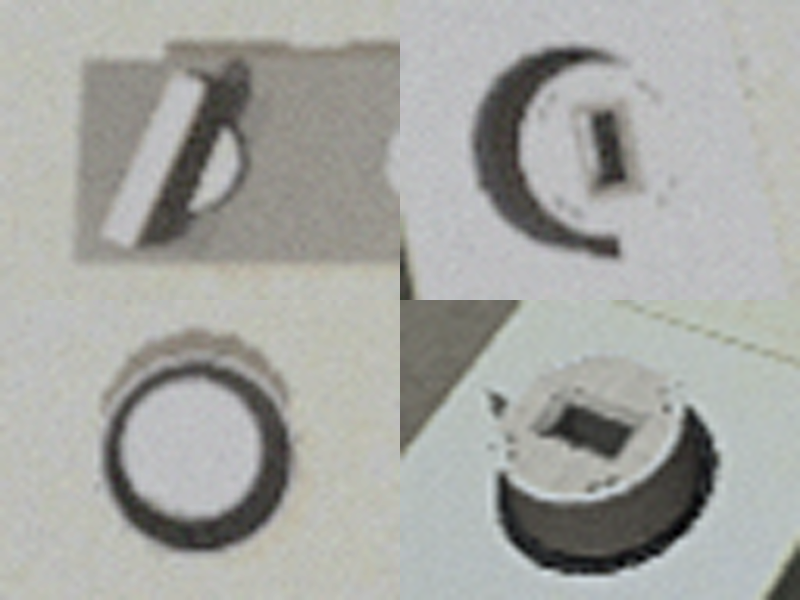

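Crops: the bar handle's top face is centred at (156,159) in the key crop, tilted. The cup rim is centred at (196,156). The slot mouth is centred at about (208,150), and its long axis runs near image vertical, with the pointer on the robot side. Next I convert these to world positions.

```bash
cat > h.py <<'E'
import numpy as np,cv2
from rig import robot,camera,camera_info
from scipy.spatial.transform import Rotation as Ro
def world(n,uv,z):
    c=camera_info(n);R=cv2.Rodrigues(c["rvec"])[0]
    d=R.T@np.linalg.inv(c["camera_matrix"])@np.array([*uv,1.]);o=-R.T@c["tvec"]
    return (o+d*(z-o[2])/d[2])
def proj(n,p):
    c=camera_info(n);return cv2.projectPoints(np.float64(p).reshape(-1,3),c["rvec"],c["tvec"],c["camera_matrix"],None)[0][:,0]
def delta(p,yaw_jaw,q=None):
    """shift (cm, tool axes) to reach TCP p; turn about tool x so that tool y lies along yaw_jaw (mod pi), rad"""
    o=robot.get_obs();R=Ro.from_quat(o["tool_rot"]).as_matrix()
    v=R.T@[np.cos(yaw_jaw),np.sin(yaw_jaw),0]
    a=np.arctan2(v[2],v[1]);a=(a+np.pi/2)%np.pi-np.pi/2
    print("shift cm",(R.T@(np.array(p)-o["position"])*100).round(2),"turn",round(a,3),"q6",o["q"][5].round(3),"\npos",o["position"].round(4),"x",R[:,0].round(3),"y",R[:,1].round(3),"t",o["time"],"w",o["grip_width"].round(4),"F",o["ft_force"].round(1),"M",o["moment"].round(2))
E
python3 - <<'E'
from h import *
cr=lambda x0,y0,u,v:(x0+(u+.5)/6.25-.5,y0+(v+.5)/6.25-.5)
yaw=lambda a,b:np.degrees(np.arctan2((b-a)[1],(b-a)[0])).round(1)
K=[world("top",cr(90,200,*p),.130) for p in((180,70),(207,82),(133,248),(103,235))]
print("key",np.mean(K,0).round(4),"len",[np.linalg.norm(K[i]-K[(i+1)%4]).round(4) for i in range(4)],yaw(K[3],K[0]),yaw(K[2],K[1]))
print("cup",world("top",cr(245,222,196,156),.075).round(4), "scene",world("scene",(332/1.5625,284/1.5625),.075).round(4))
print("slot",world("top",cr(384,212,208,150),.094).round(4),"scene",world("scene",cr(104,246,192,124),.094).round(4))
S=[world("top",cr(384,212,*p),.094) for p in((173,108),(228,102),(238,192),(192,198))]
print(yaw(S[3],S[0]),yaw(S[2],S[1]),np.mean(S,0).round(4))
B=[world("top",(a/1.5625,b/1.5625),.06) for a,b in((601,423),(586,326))]
print("box edge",yaw(*B))
print("pointer scene",world("scene",cr(104,246,95,100),.094).round(4))
for n,(a,b) in dict(driver=(253,351),reagent=(318,210),tray=(440,220),jar=(562,228),ocup=(517,376)).items(): print(n,world("top",(a/1.5625,b/1.5625),dict(driver=.13,reagent=.13,jar=.08,ocup=.075).get(n,.03)).round(3))
delta((0,0,.3),0)
E
```

```text
key [0.5606 0.3584 0.13  ] len [np.float64(0.0105), np.float64(0.0624), np.float64(0.0115), np.float64(0.0625)] -24.3 -23.3
cup [0.5058 0.0053 0.075 ] scene [0.508  0.0065 0.075 ]
slot [ 0.5258 -0.3125  0.094 ] scene [ 0.5265 -0.3111  0.094 ]
8.9 3.1 [ 0.5258 -0.3124  0.094 ]
box edge 6.2
pointer scene [ 0.4912 -0.3208  0.094 ]
driver [0.559 0.255 0.13 ]
reagent [0.759 0.164 0.13 ]
tray [ 0.763 -0.016  0.03 ]
jar [ 0.736 -0.196  0.08 ]
ocup [ 0.517 -0.121  0.075]Traceback (most recent call last):
  File "<stdin>", line 14, in <module>
  File "h.py", line 15, in delta
    print("shift cm",(R.T@(np.array(p)-o["position"])*100).round(2),"turn",round(a,3),"q6",o["q"][5].round(3),"\npos",o["position"].round(4),"x",R[:,0].round(3),"y",R[:,1].round(3),"t",o["time"],"w",o["grip_width"].round(4),"F",o["ft_force"].round(1),"M",o["moment"].round(2))
                                                                                                                                                                                                       ^^^^^^^^^^^^^^^^^^^^^
AttributeError: 'float' object has no attribute 'round'
```

Measurements check out: the handle measures 62 x 11 mm, and the two cameras agree to about 2 mm on the cup and slot. The key's x axis is at about -24° and the slot's at about +6°.

```bash
sed -i 's/round(a,3)/round(float(a),3)/;s/o\["grip_width"\].round(4)/round(float(o["grip_width"]),4)/;s/o\["q"\]\[5\].round(3)/o["q"].round(2)/' h.py; python3 -c "
from h import *
delta((.50,0,.234),np.radians(66)); delta((.56,.358,.234),np.radians(66))"
```

```text
shift cm [-3.000e-02 -4.540e+01 -4.699e+01] turn 0.767 q6 [-1.4   0.53  1.43 -0.    1.18 -0.18] 
pos [ 0.2129 -0.5869  0.2327] x [-0.     0.002 -1.   ] y [ 0.341 -0.94  -0.002] t 0.1 w 0.0871 F [ 0.6  0.6 -0.4] M [-0.01  0.04  0.03]
shift cm [ 4.000e-02 -7.701e+01 -6.484e+01] turn 0.767 q6 [-1.4   0.53  1.43 -0.    1.18 -0.18] 
pos [ 0.2129 -0.5869  0.2327] x [-0.     0.002 -1.   ] y [ 0.341 -0.94  -0.002] t 0.1 w 0.0871 F [ 0.6  0.6 -0.4] M [-0.01  0.04  0.03]
```

```bash
R='x'; python3 -m inch '[[[0,-3.05,-2.57,0,0.8],[0,-3.05,-2.57,0,0.8],[0,-3.05,-2.57,0,0.8],[0,-3.05,-2.57,0,0.8],[0,-3.05,-2.57,0,0.8],[0,-3.05,-2.57,0,0.8],[0,-3.05,-2.57,0,0.8],[0,-3.05,-2.57,0,0.8]]]' && python3 -m inch '[[[0,-3.05,-2.57,0,0.8],[0,-3.05,-2.57,0,0.8],[0,-3.05,-2.57,0,0.8],[0,-3.05,-2.57,0,0.8],[0,-3.05,-2.57,0,0.8],[0,-3.05,-2.57,0,0.8],[0,-3.05,-2.57,0,0.8],[0,-3.05,-2.57,0,0.8]]]' && python3 -m inch '[[[0,-3.05,-2.57,0,0.8],[0,-3.05,-2.57,0,0.8],[0,-3.05,-2.57,0,0.8],[0,-3.05,-2.57,0,0.8],[0,-3.05,-2.57,0,0.8],[0,-3.05,-2.57,0,0.8],[0,-3.05,-2.57,0,0.8],[0,0,0,0,0.8]]]'; python3 -c "
from h import *
delta((.5606,.3584,.234),np.radians(66))"
```

```text
time: 0.77
position: [0.3232, -0.2849, 0.2277]
tool_rot: [-0.697, -0.117, 0.698, -0.118]
ft_force: [0.5, -0.2, 0.5]
grip_width: 0.0698
time: 1.43
position: [0.4382, 0.028, 0.2267]
tool_rot: [-0.697, -0.116, 0.699, -0.116]
ft_force: [0.3, -0.4, -0.6]
grip_width: 0.0696
time: 2.1
position: [0.5403, 0.3086, 0.2238]
tool_rot: [-0.696, -0.12, 0.698, -0.118]
ft_force: [0.6, -0.3, 0.1]
grip_width: 0.0698
shift cm [-1.01 -4.03 -3.56] turn 0.757 q6 [0.34 0.54 1.45 0.   1.16 1.57] 
pos [0.5403 0.3086 0.2238] x [-0.003  0.002 -1.   ] y [ 0.331 -0.943 -0.003] t 2.1 w 0.0698 F [ 0.6 -0.3  0.1] M [-0.03  0.02  0.01]
```

```bash
python3 -m inch '[[[0,0,0,-0.12,0.8],[0,0,0,-0.12,0.8],[0,0,0,-0.12,0.8],[0,0,0,-0.12,0.8],[0,0,0,-0.12,0.8],[0,0,0,-0.12,0.8],[0,0,0,-0.12,0.8],[0,0,0,-0.12,0.8]]]' && python3 -m inch '[[[0,0,0,-0.12,0.8],[0,0,0,-0.12,0.8],[0,0,0,-0.12,0.8],[0,0,0,-0.12,0.8],[0,0,0,-0.12,0.8],[0,0,0,-0.12,0.8],[0,0,0,-0.12,0.8],[0,0,0,-0.12,0.8]]]' && python3 -c "
from h import *
delta((.5606,.3584,.234),np.radians(66))"
```

```text
time: 2.77
position: [0.5362, 0.3098, 0.2179]
tool_rot: [-0.55, -0.441, 0.559, -0.436]
ft_force: [-0.2, 0.5, 0.6]
grip_width: 0.0699
time: 3.43
position: [0.5317, 0.3047, 0.2134]
tool_rot: [0.27, 0.658, -0.282, 0.644]
ft_force: [-0.6, -0.1, 0.4]
grip_width: 0.0695
shift cm [-2.17  5.76 -1.88] turn -0.384 q6 [ 0.34  0.54  1.47  0.    1.16 -0.43] 
pos [0.5317 0.3047 0.2134] x [-0.025 -0.008 -1.   ] y [ 0.719  0.694 -0.023] t 3.4333 w 0.0695 F [-0.6 -0.1  0.4] M [ 0.07 -0.14  0.05]
```

```bash
python3 -m inch '[[[-1.0,2.9,-0.9,0,0.7],[-1.0,2.9,-0.9,0,0.7],[0,0,0,-0.125,0.7],[0,0,0,-0.125,0.7],[0,0,0,-0.125,0.7],[0,0,0,0,0.7]]]' && python3 -c "
from h import *
delta((.5606,.3584,.15),np.radians(66))
i=camera('top');cv2.imwrite('pics/k1.png',cv2.resize(i[170:290,60:220,::-1],(800,600),interpolation=cv2.INTER_CUBIC))"
```

```text
time: 3.93
position: [0.5578, 0.3555, 0.2278]
tool_rot: [0.139, 0.704, -0.154, 0.679]
ft_force: [-0.2, 1.0, 0.4]
grip_width: 0.0613
shift cm [7.76 0.59 0.37] turn -0.0 q6 [ 0.4   0.6   1.31  0.    1.27 -0.75] 
pos [0.5578 0.3555 0.2278] x [-0.038 -0.014 -0.999] y [ 0.406  0.913 -0.028] t 3.9333 w 0.0613 F [-0.2  1.   0.4] M [ 0.04 -0.22 -0.02]
```

```bash
python3 -m inch '[[[2.6,0.2,0.12,0,0.7],[2.6,0.2,0.12,0,0.7],[2.5,0.2,0.12,0,0.7]]]' && python3 -c "
from h import *
delta((.5606,.3584,.107),np.radians(66))
i=camera('scene');cv2.imwrite('pics/k1.png',cv2.resize(i[70:190,200:360,::-1],(800,600),interpolation=cv2.INTER_CUBIC))"
```

```text
time: 4.23
position: [0.565, 0.3593, 0.1556]
tool_rot: [0.148, 0.698, -0.157, 0.683]
ft_force: [-0.0, -1.0, -0.1]
grip_width: 0.0608
shift cm [ 4.87 -0.18 -0.27] turn -0.015 q6 [ 0.4   0.68  1.36  0.    1.12 -0.74] 
pos [0.565  0.3593 0.1556] x [-0.024 -0.008 -1.   ] y [ 0.42   0.907 -0.017] t 4.2333 w 0.0608 F [-0.  -1.  -0.1] M [ 0.05 -0.14  0.  ]
```

View pics/k1.png

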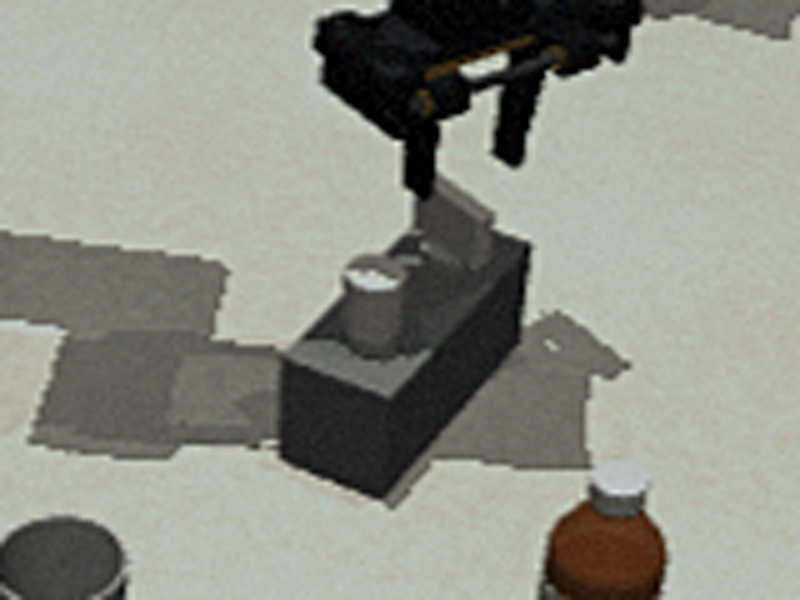

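The fingertips at (420,190) and (510,160) straddle the bar handle, whose top is near (460,205). The round tool at (375,310) is clear. I'll descend and grip.

```bash
python3 -m inch '[[[1.7,-0.1,-0.1,0,0.7],[1.7,-0.1,-0.1,0,0.7],[1.2,0,0,0,0.7],[0,0,0,0,0.7]]]' && python3 -c "
from h import *
delta((.5606,.3584,.107),np.radians(66))"
```

```text
time: 4.62
position: [0.5554, 0.3541, 0.1]
tool_rot: [0.148, 0.702, -0.164, 0.677]
ft_force: [-0.5, -0.4, -0.2]
grip_width: 0.0611
shift cm [-0.72  0.59  0.26] turn -0.027 q6 [ 0.4   0.75  1.41  0.    1.03 -0.73] 
pos [0.5554 0.3541 0.1   ] x [-0.041 -0.015 -0.999] y [ 0.43   0.902 -0.031] t 4.6167 w 0.0611 F [-0.5 -0.4 -0.2] M [ 0.05 -0.15 -0.07]
```

```bash
python3 -m inch '[[[-0.8,0.5,0.25,-0.03,0.7],[0,0,0,0,0.3],[0,0,0,0,0.1],[0,0,0,0,0]]]' 35 && python3 -c "
from h import *
delta((.5606,.3584,.107),np.radians(66))"
```

```text
time: 4.95
position: [0.5606, 0.3572, 0.1095]
tool_rot: [0.139, 0.704, -0.155, 0.678]
ft_force: [-0.1, 0.3, -0.4]
grip_width: 0.0485
shift cm [ 0.25  0.12 -0.04] turn -0.001 q6 [ 0.4   0.74  1.39  0.    1.05 -0.75] 
pos [0.5606 0.3572 0.1095] x [-0.041 -0.015 -0.999] y [ 0.407  0.913 -0.03 ] t 4.95 w 0.0485 F [-0.1  0.3 -0.4] M [ 0.08 -0.18 -0.02]
```

```bash
python3 -m inch '[[[0,0,0,0,0],[0,0,0,0,0],[0,0,0,0,0],[0,0,0,0,0],[0,0,0,0,0],[0,0,0,0,0]]]' 35 && python3 -c "
from h import *
delta((.5606,.3584,.107),np.radians(66))"
```

```text
time: 5.45
position: [0.5617, 0.3585, 0.1117]
tool_rot: [0.142, 0.703, -0.155, 0.68]
ft_force: [0.5, 2.1, -0.6]
grip_width: 0.0139
shift cm [ 0.47 -0.05 -0.09] turn -0.004 q6 [ 0.4   0.74  1.39  0.    1.05 -0.75] 
pos [0.5617 0.3585 0.1117] x [-0.036 -0.011 -0.999] y [ 0.41   0.912 -0.025] t 5.45 w 0.0139 F [ 0.5  2.1 -0.6] M [ 0.6  -0.3   0.03]
```

Gripped: the width is 13.9 mm, against 14 mm for the handle. The tip lies 93.7 mm below the TCP. Lifting now.

```bash
python3 -m inch '[[[-2,0,0,0,0],[-2.8,0,0,0,0],[-2.8,0,0,0,0],[-2.8,0,0,0,0],[-2.8,0,0,0,0],[-1,0,0,0,0],[0,0,0,0,0]]]' && python3 -c "
from h import *
delta((.5065,.006,.25),np.radians(96))"
```

```text
time: 6.03
position: [0.566, 0.3596, 0.252]
tool_rot: [0.14, 0.705, -0.156, 0.678]
ft_force: [-0.1, -0.3, -2.0]
grip_width: 0.0138
shift cm [  0.96 -34.67   9.09] turn -0.528 q6 [ 0.4   0.59  1.25  0.    1.34 -0.75] 
pos [0.566  0.3596 0.252 ] x [-0.042 -0.015 -0.999] y [ 0.409  0.912 -0.031] t 6.0333 w 0.0138 F [-0.1 -0.3 -2. ] M [ 0.08 -0.23  0.02]
```

```bash
python3 -m inch '[[[0,-2,0.5,0,0],[0,-2.9,0.76,0,0],[0,-2.9,0.76,0,0],[0,-2.9,0.76,0,0],[0,-2.9,0.76,0,0],[0,-2.9,0.76,0,0],[0,-2.9,0.76,0,0],[0,-2.9,0.76,0,0]]]' && python3 -m inch '[[[0,-2.9,0.76,0,0],[0,-2.9,0.76,0,0],[0,-2.9,0.76,0,0],[0,-2,0.5,0,0],[0,-1,0.3,0,0],[0,0,0,0,0]]]' && python3 -c "
from h import *
delta((.5065,.006,.21),np.radians(96))"
```

```text
time: 6.7
position: [0.5183, 0.1283, 0.2421]
tool_rot: [0.134, 0.712, -0.155, 0.671]
ft_force: [1.4, -0.7, -1.5]
grip_width: 0.0138
time: 7.2
position: [0.4883, -0.0017, 0.2344]
tool_rot: [0.134, 0.72, -0.158, 0.662]
ft_force: [0.6, -0.3, -1.0]
grip_width: 0.0137
shift cm [2.26 1.56 1.52] turn -0.521 q6 [-0.21  0.38  1.71 -0.04  1.14 -1.35] 
pos [ 0.4883 -0.0017  0.2344] x [-0.088 -0.017 -0.996] y [ 0.402  0.914 -0.051] t 7.2 w 0.0137 F [ 0.6 -0.3 -1. ] M [ 0.1  -0.21 -0.05]
```

```bash
python3 -m inch '[[[0.2,1.0,1.0,0,0],[0.2,1.0,0.8,0,0]]]' && python3 -c "
from h import *
delta((.511,.006,.21),np.radians(96))" && python3 -m inch '[[[0,0,0,0,0],[0,0,0,0,0]]]' && python3 -c "
from h import *
delta((.511,.006,.21),np.radians(96))"
```

```text
time: 7.37
position: [0.5099, 0.0092, 0.2258]
tool_rot: [0.135, 0.722, -0.16, 0.659]
ft_force: [0.5, 1.1, -1.2]
grip_width: 0.0137
shift cm [ 1.56 -0.16  0.35] turn -0.525 q6 [-0.18  0.42  1.66 -0.04  1.15 -1.32] 
pos [0.5099 0.0092 0.2258] x [-0.094 -0.016 -0.995] y [ 0.406  0.913 -0.053] t 7.3667 w 0.0137 F [ 0.5  1.1 -1.2] M [ 0.07 -0.22 -0.01]
time: 7.53
position: [0.5123, 0.0121, 0.2235]
tool_rot: [0.134, 0.723, -0.158, 0.659]
ft_force: [-0.2, -0.7, -1.9]
grip_width: 0.0137
shift cm [ 1.37 -0.54  0.24] turn -0.522 q6 [-0.18  0.43  1.66 -0.03  1.15 -1.31] 
pos [0.5123 0.0121 0.2235] x [-0.095 -0.014 -0.995] y [ 0.403  0.914 -0.052] t 7.5333 w 0.0137 F [-0.2 -0.7 -1.9] M [ 0.08 -0.19  0.04]
```

```bash
python3 -c "
from h import *
delta((.511,.006,.136),np.radians(96))
i=camera('scene');cv2.imwrite('pics/c1.png',cv2.resize(i[110:230,150:310,::-1],(800,600),interpolation=cv2.INTER_CUBIC))"
```

```text
shift cm [ 8.73 -0.15  0.83] turn -0.522 q6 [-0.18  0.43  1.66 -0.03  1.15 -1.31] 
pos [0.5123 0.0121 0.2235] x [-0.095 -0.014 -0.995] y [ 0.403  0.914 -0.052] t 7.5333 w 0.0137 F [-0.2 -0.7 -1.9] M [ 0.08 -0.19  0.04]
```

View pics/c1.png

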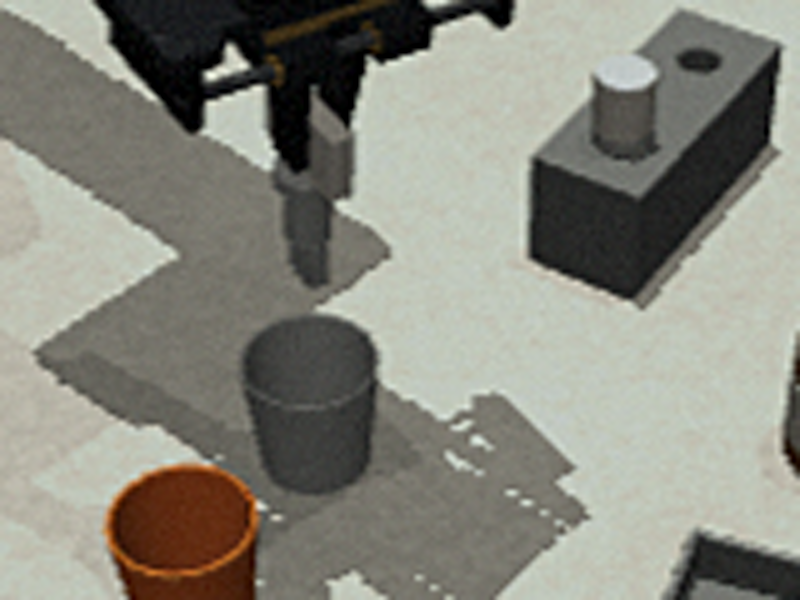

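The key hangs nearly upright with its tip at (315,287), right above the mouth of the steel cup, whose rim is centred at (310,360). The round tool is still in the block. Dipping now.

```bash
python3 -c "
from h import *
print(world('scene',(150+315/5,110+285/5),.13))" ; python3 -m inch '[[[2,0,0.2,0,0],[2,0,0.2,0,0],[2,0,0.2,0,0],[1.6,0,0.15,0,0],[1,0,0.1,0,0],[0,0,0,0,0],[0,0,0,0,0]]]' && python3 -c "
from h import *
delta((.511,.006,.136),np.radians(96))"
```

```text
[0.51324759 0.00651685 0.13      ]
time: 8.17
position: [0.514, 0.0129, 0.135]
tool_rot: [0.131, 0.722, -0.155, 0.662]
ft_force: [-0.3, -0.0, -0.6]
grip_width: 0.0138
shift cm [-0.07 -0.75 -0.01] turn -0.512 q6 [-0.17  0.56  1.74 -0.04  0.93 -1.31] 
pos [0.514  0.0129 0.135 ] x [-0.09  -0.016 -0.996] y [ 0.393  0.918 -0.05 ] t 8.1667 w 0.0138 F [-0.3 -0.  -0.6] M [ 0.14 -0.22  0.01]
```

Dipped: the tip is about 34 mm below the rim and held, with no contact force. Lifting, then starting the turn toward the slot's angle.

```bash
python3 -m inch '[[[0,0,0,0,0],[-2,0,-0.2,0,0],[-2.5,0,-0.25,0,0],[-2.5,0,-0.25,0,0],[-2.5,0,-0.25,0,0],[-1,0,-0.1,0,0],[0,0,0,0,0]]]' && python3 -c "
from h import *
delta((.526,-.312,.25),np.radians(96))"; python3 -m inch '[[[0,0,0,-0.08,0],[0,0,0,-0.08,0],[0,0,0,-0.08,0],[0,0,0,-0.08,0],[0,0,0,-0.08,0],[0,0,0,-0.08,0],[0,0,0,0,0]]]' && python3 -c "
from h import *
delta((.526,-.312,.25),np.radians(96))"
```

```text
time: 8.75
position: [0.5148, 0.0208, 0.2496]
tool_rot: [0.13, 0.721, -0.153, 0.664]
ft_force: [-1.0, -0.7, -1.8]
grip_width: 0.0139
shift cm [  0.42 -30.16  14.1 ] turn -0.508 q6 [-0.16  0.4   1.63 -0.03  1.2  -1.31] 
pos [0.5148 0.0208 0.2496] x [-0.085 -0.017 -0.996] y [ 0.39   0.919 -0.049] t 8.75 w 0.0139 F [-1.  -0.7 -1.8] M [ 0.06 -0.23  0.03]
time: 9.33
position: [0.5144, 0.0219, 0.2525]
tool_rot: [-0.041, 0.733, 0.031, 0.678]
ft_force: [-0.0, 0.4, -1.6]
grip_width: 0.014
shift cm [  0.77 -33.33  -2.2 ] turn -0.003 q6 [-0.16  0.39  1.63 -0.03  1.2  -1.82] 
pos [0.5144 0.0219 0.2525] x [-0.078 -0.018 -0.997] y [-0.102  0.995 -0.01 ] t 9.3333 w 0.014 F [-0.   0.4 -1.6] M [ 0.13 -0.2   0.03]
```

```bash
cat >> h.py <<'E'
R0=Ro.from_quat([0.142,0.703,-0.155,0.68]).as_matrix(); KO=np.array([.0937,0,0]); 
def tip():
    o=robot.get_obs();R=Ro.from_quat(o["tool_rot"]).as_matrix()
    kz=R@R0.T@[0,0,1];t=o["position"]-.0937*kz
    print("tip",t.round(4),"keytilt",kz[:2].round(3));return t
E
python3 -m inch '[[[0,-1,0,0,0],[0,-2,-0.1,0,0],[0,-2.2,-0.15,0,0],[0,-2.2,-0.15,0,0],[0,-2.2,-0.15,0,0],[0,-2.2,-0.15,0,0],[0,-2.2,-0.15,0,0],[0,-2.2,-0.15,0,0]]]' && python3 -m inch '[[[0,-2.2,-0.15,0,0],[0,-2.2,-0.15,0,0],[0,-2.2,-0.15,0,0],[0,-2.2,-0.15,0,0],[0,-2.2,-0.15,0,0],[0,-2.2,-0.15,0,0],[0,-1.5,-0.1,0,0],[0,0,0,0,0]]]' && python3 -c "
from h import *
delta((.526,-.312,.23),np.radians(96));tip()"
```

```text
time: 10.0
position: [0.5184, -0.1461, 0.2538]
tool_rot: [-0.038, 0.734, 0.028, 0.677]
ft_force: [0.6, 0.7, -0.5]
grip_width: 0.0137
time: 10.67
position: [0.5177, -0.3113, 0.2548]
tool_rot: [-0.032, 0.735, 0.019, 0.677]
ft_force: [0.0, -0.6, -1.6]
grip_width: 0.0139
shift cm [ 2.4  -0.09  1.02] turn -0.033 q6 [-0.69  0.5   1.42 -0.07  1.27 -2.31] 
pos [ 0.5177 -0.3113  0.2548] x [-0.082 -0.022 -0.996] y [-0.073  0.997 -0.016] t 10.6667 w 0.0139 F [ 0.  -0.6 -1.6] M [ 0.11 -0.22  0.03]
tip [ 0.5125 -0.3108  0.1612] keytilt [ 0.056 -0.005]
```

```bash
python3 -c "
from h import *
t=tip();delta(robot.get_obs()['position']+np.array([.526,-.312,.116])-t,np.radians(96))"
```

```text
tip [ 0.5125 -0.3108  0.1612] keytilt [ 0.056 -0.005]
shift cm [ 4.4  -0.14  1.7 ] turn -0.033 q6 [-0.69  0.5   1.42 -0.07  1.27 -2.31] 
pos [ 0.5177 -0.3113  0.2548] x [-0.082 -0.022 -0.996] y [-0.073  0.997 -0.016] t 10.6667 w 0.0139 F [ 0.  -0.6 -1.6] M [ 0.11 -0.22  0.03]
```

```bash
python3 -m inch '[[[1,0,0.5,-0.03,0],[1.5,0,0.6,0,0],[1.2,0,0.4,0,0],[0.6,-0.1,0.2,0,0],[0,0,0,0,0]]]' && python3 -c "
from h import *
t=tip();delta(robot.get_obs()['position']+np.array([.526,-.312,.10])-t,np.radians(96))
s=camera('scene');tt=camera('top')
S=cv2.resize(s[215:305,95:185,::-1],(400,400),interpolation=cv2.INTER_CUBIC)
T=np.clip(cv2.resize(tt[190:280,370:460,::-1],(400,400),interpolation=cv2.INTER_CUBIC)*1.8,0,255).astype(np.uint8)
cv2.imwrite('pics/s1.png',np.hstack([S,T]))
print(proj('scene',t),proj('scene',(.526,-.312,.094)))"
```

```text
time: 11.08
position: [0.5312, -0.3089, 0.2061]
tool_rot: [-0.042, 0.735, 0.032, 0.676]
ft_force: [0.9, -0.3, -1.4]
grip_width: 0.014
tip [ 0.5258 -0.308   0.1125] keytilt [ 0.058 -0.01 ]
shift cm [ 1.25 -0.39  0.09] turn -0.0 q6 [-0.68  0.57  1.44 -0.07  1.19 -2.32] 
pos [ 0.5312 -0.3089  0.2061] x [-0.083 -0.018 -0.996] y [-0.105  0.994 -0.009] t 11.0833 w 0.014 F [ 0.9 -0.3 -1.4] M [ 0.11 -0.19 -0.  ]
[[133.3666717  259.08558513]] [[133.82463046 265.61383663]]
```

View pics/s1.png

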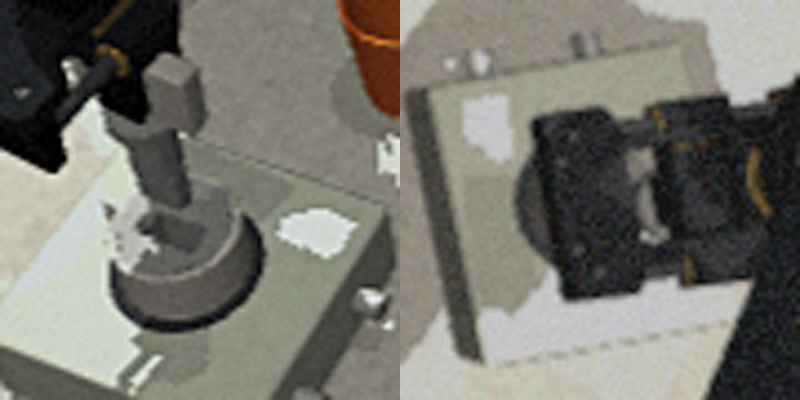

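The blade hangs just above the slot in the scene half: the tip is near (175,203) and the slot centre near (172,230), which matches the projections. The box edges are clear in the top half, so I'll check the slot's yaw against them.

```bash
python3 -c "
from h import *
c=lambda u,v:(370+(u+.5)/4.444-.5,190+(v+.5)/4.444-.5)
yaw=lambda a,b:np.degrees(np.arctan2((b-a)[1],(b-a)[0])).round(1)
W=lambda u,v:world('top',c(u-400,v),.06)
a,b,d,e=W(430,92),W(684,44),W(485,362),W(750,318)
print(yaw(d,a),yaw(b,a)-90,np.linalg.norm(a-b),np.linalg.norm(a-d),yaw(e,d)-90)
c=lambda u,v:(95+(u+.5)/4.444-.5,215+(v+.5)/4.444-.5)
print(world('scene',c(172,230),.094))
m=lambda u,v:world('scene',c(u,v),.094)
print('slot long',yaw(m(137,227),m(192,253)),yaw(m(155,212),m(210,232)))
"
```

```text
8.9 9.700000000000003 0.13784720373930104 0.1428192338868611 8.299999999999997
[ 0.52640268 -0.31399774  0.094     ]
slot long 4.3 9.2
```

```bash
python3 -m inch '[[[0,-0.45,0.05,-0.035,0],[0.4,0,0.05,0,0],[0.4,0,0.05,0,0],[0,0,0,0,0]]]' && python3 -c "
from h import *
t=tip();delta(robot.get_obs()['position']+np.array([.526,-.3125,.08])-t,np.radians(98))"
```

```text
time: 11.52
position: [0.5338, -0.3127, 0.2009]
tool_rot: [-0.056, 0.733, 0.045, 0.676]
ft_force: [0.6, -0.2, -2.8]
grip_width: 0.0136
tip [ 0.5286 -0.312   0.1074] keytilt [ 0.055 -0.007]
shift cm [ 2.75  0.01 -0.04] turn 0.002 q6 [-0.68  0.58  1.44 -0.07  1.17 -2.36] 
pos [ 0.5338 -0.3127  0.2009] x [-0.079 -0.021 -0.997] y [-0.142  0.99  -0.01 ] t 11.5167 w 0.0136 F [ 0.6 -0.2 -2.8] M [ 0.1  -0.21 -0.03]
```

```bash
python3 -m inch '[[[0.3,0,-0.25,0,0],[0.5,0,0,0,0],[0.5,0,0.03,0,0],[0.3,0,0.03,0,0]]]' && python3 -c "
from h import *
t=tip();delta(robot.get_obs()['position']+np.array([.526,-.3125,.08])-t,np.radians(98))"
```

```text
time: 11.85
position: [0.531, -0.3132, 0.1858]
tool_rot: [-0.056, 0.732, 0.044, 0.677]
ft_force: [0.5, 2.5, 13.3]
grip_width: 0.0137
tip [ 0.526  -0.3126  0.0923] keytilt [ 0.053 -0.006]
shift cm [1.22 0.03 0.09] turn 0.001 q6 [-0.68  0.59  1.46 -0.07  1.14 -2.36] 
pos [ 0.531  -0.3132  0.1858] x [-0.077 -0.023 -0.997] y [-0.141  0.99  -0.012] t 11.85 w 0.0137 F [ 0.5  2.5 13.3] M [ 0.65 -0.01 -0.  ]
```

Contact is 13 N at slot-mouth level, with a sideways push toward +y, so the blade is on the -y chamfer. I'll shift +y a little and press on.

```bash
python3 -m inch '[[[0,0.2,0,0,0],[0.25,0.05,0.02,0,0],[0.3,0,0.03,0,0],[0.3,0,0.03,0,0]]]' && python3 -c "
from h import *
t=tip();delta(robot.get_obs()['position']+np.array([.526,-.3125,.08])-t,np.radians(98))"
```

```text
time: 12.18
position: [0.5321, -0.3118, 0.1809]
tool_rot: [-0.057, 0.731, 0.042, 0.678]
ft_force: [1.1, 0.5, -1.1]
grip_width: 0.0136
tip [ 0.5276 -0.3116  0.0873] keytilt [ 0.049 -0.002]
shift cm [ 0.74 -0.05 -0.11] turn -0.0 q6 [-0.68  0.6   1.47 -0.07  1.12 -2.36] 
pos [ 0.5321 -0.3118  0.1809] x [-0.073 -0.027 -0.997] y [-0.14   0.99  -0.016] t 12.1833 w 0.0136 F [ 1.1  0.5 -1.1] M [ 0.16 -0.2  -0.02]
```

```bash
python3 -m inch '[[[0.4,0,0.02,0,0],[0.5,0,0.03,0,0],[0.4,0,0.03,0,0]]]' && python3 -c "
from h import *
t=tip();delta(robot.get_obs()['position']+np.array([.526,-.3125,.066])-t,np.radians(98))"
```

```text
time: 12.43
position: [0.5317, -0.3117, 0.1658]
tool_rot: [-0.057, 0.731, 0.042, 0.678]
ft_force: [-0.6, 0.3, -2.0]
grip_width: 0.0137
tip [ 0.5271 -0.3115  0.0722] keytilt [ 0.049 -0.002]
shift cm [ 0.63 -0.07 -0.07] turn -0.0 q6 [-0.68  0.62  1.48 -0.07  1.09 -2.35] 
pos [ 0.5317 -0.3117  0.1658] x [-0.073 -0.026 -0.997] y [-0.14   0.99  -0.016] t 12.4333 w 0.0137 F [-0.6  0.3 -2. ] M [ 0.19 -0.2   0.01]
```

```bash
python3 -m inch '[[[0.3,0,0.02,0,0],[0.3,0,0.02,0,0],[0.2,0,0.01,0,0],[0,0,0,0,0]]]' && python3 -c "
from h import *
t=tip();delta(robot.get_obs()['position']+np.array([.526,-.3125,.066])-t,np.radians(98))"
```

```text
time: 12.77
position: [0.5319, -0.312, 0.16]
tool_rot: [-0.057, 0.731, 0.042, 0.678]
ft_force: [-0.3, 0.4, -2.7]
grip_width: 0.0134
tip [ 0.5273 -0.3117  0.0664] keytilt [ 0.049 -0.003]
shift cm [ 0.05 -0.06 -0.14] turn -0.0 q6 [-0.68  0.62  1.48 -0.08  1.08 -2.35] 
pos [ 0.5319 -0.312   0.16  ] x [-0.074 -0.026 -0.997] y [-0.14   0.99  -0.015] t 12.7667 w 0.0134 F [-0.3  0.4 -2.7] M [ 0.27 -0.13 -0.02]
```

Home: the depth is 27.6 mm and the knob hasn't turned. I'll hold, then start the clockwise turn (+ about tool x) in stages.

```bash
python3 -m inch '[[[0.1,0,0,0,0],[0,0,0,0,0],[0,0,0,0.08,0],[0,0,0,0.09,0],[0,0,0,0.09,0],[0,0,0,0.09,0]]]' 45 && python3 -c "
from h import *
t=tip();delta(robot.get_obs()['position']+np.array([.527,-.312,.066])-t,np.radians(98-75))"
```

```text
time: 13.27
position: [0.5323, -0.311, 0.1596]
tool_rot: [0.068, 0.727, -0.09, 0.678]
ft_force: [-1.0, 0.4, 3.3]
grip_width: 0.0136
tip [ 0.5286 -0.3116  0.0659] keytilt [0.04  0.006]
shift cm [ 0.01 -0.08 -0.14] turn 0.945 q6 [-0.68  0.62  1.48 -0.07  1.08 -1.99] 
pos [ 0.5323 -0.311   0.1596] x [-0.073 -0.024 -0.997] y [ 0.221  0.975 -0.039] t 13.2667 w 0.0136 F [-1.   0.4  3.3] M [0.47 0.05 0.09]
```

Turning smoothly with low forces. Continuing.

```bash
python3 -m inch '[[[0,-0.05,-0.08,0.09,0],[0,0,0,0.09,0],[0,0,0,0.09,0],[0,-0.05,-0.08,0.09,0]]]' && python3 -c "
from h import *
t=tip();delta(robot.get_obs()['position']+np.array([.527,-.312,.066])-t,np.radians(98-75))"
```

```text
time: 13.6
position: [0.5318, -0.3114, 0.1598]
tool_rot: [0.195, 0.696, -0.225, 0.654]
ft_force: [0.7, 1.7, 1.5]
grip_width: 0.0138
tip [ 0.5287 -0.3131  0.0661] keytilt [0.033 0.018]
shift cm [ 0.02 -0.   -0.2 ] turn 0.567 q6 [-0.68  0.62  1.49 -0.07  1.08 -1.61] 
pos [ 0.5318 -0.3114  0.1598] x [-0.07  -0.023 -0.997] y [ 0.564  0.823 -0.059] t 13.6 w 0.0138 F [0.7 1.7 1.5] M [ 0.66 -0.51  0.1 ]
```

```bash
python3 -m inch '[[[0,0,-0.1,0.09,0],[0,0,0,0.09,0],[0,0,-0.1,0.09,0],[0,0,0,0.09,0]]]' && python3 -c "
from h import *
t=tip();delta(robot.get_obs()['position']+np.array([.527,-.312,.066])-t,np.radians(98-75))"
```

```text
time: 13.93
position: [0.5316, -0.3114, 0.1599]
tool_rot: [0.314, 0.64, -0.351, 0.607]
ft_force: [-0.3, 1.0, 3.5]
grip_width: 0.0137
tip [ 0.5288 -0.3146  0.0663] keytilt [0.031 0.034]
shift cm [ 0.04  0.   -0.31] turn 0.189 q6 [-0.68  0.62  1.49 -0.07  1.07 -1.24] 
pos [ 0.5316 -0.3114  0.1599] x [-0.067 -0.025 -0.997] y [ 0.828  0.556 -0.069] t 13.9333 w 0.0137 F [-0.3  1.   3.5] M [0.45 0.04 0.08]
```

```bash
python3 -m inch '[[[0,0,-0.05,0.08,0],[0,0,-0.05,0.08,0],[0,0,0,0.06,0]]]' && python3 -c "
from h import *
t=tip();delta(robot.get_obs()['position']+np.array([.527,-.312,.066])-t,np.radians(98-75))"
python3 -m inch '[[[0,0,0,0.06,0],[0,0,0,0.06,0]]]' && python3 -c "
from h import *
t=tip();delta(robot.get_obs()['position']+np.array([.527,-.312,.066])-t,np.radians(98-75))"
```

```text
time: 14.18
position: [0.5315, -0.3115, 0.16]
tool_rot: [0.382, 0.595, -0.423, 0.567]
ft_force: [-0.7, -0.2, 2.4]
grip_width: 0.0138
tip [ 0.5284 -0.3155  0.0665] keytilt [0.033 0.043]
shift cm [ 0.05 -0.   -0.38] turn -0.043 q6 [-0.68  0.62  1.49 -0.07  1.07 -1.01] 
pos [ 0.5315 -0.3115  0.16  ] x [-0.066 -0.026 -0.997] y [ 0.934  0.35  -0.071] t 14.1833 w 0.0138 F [-0.7 -0.2  2.4] M [0.46 0.   0.1 ]
time: 14.35
position: [0.5306, -0.3114, 0.16]
tool_rot: [0.415, 0.568, -0.459, 0.542]
ft_force: [-3.2, 0.8, 3.8]
grip_width: 0.0139
tip [ 0.5271 -0.3158  0.0665] keytilt [0.038 0.047]
shift cm [ 0.04  0.08 -0.37] turn -0.166 q6 [-0.68  0.62  1.49 -0.07  1.07 -0.88] 
pos [ 0.5306 -0.3114  0.16  ] x [-0.068 -0.025 -0.997] y [ 0.97   0.233 -0.072] t 14.35 w 0.0139 F [-3.2  0.8  3.8] M [ 0.41 -0.12  0.9 ]
```

The moment about z jumped to 0.9 N m after about 1.4 rad of turn, so the knob is at its stop. I'll release and back straight up.

```bash
python3 -m inch '[[[0,0,0,-0.03,0.15],[0,0,0,0,0.3],[0,0,0,0,0.5],[0,0,0,0,0.5],[0,0,0,0,0.5]]]' && python3 -m inch '[[[-1,0,0,0,0.5],[-2,0,0,0,0.5],[-3,0,0,0,0.5],[-3,0,0,0,0.5],[-3,0,0,0,0.5],[-2,0,0,0,0.5]]]' && python3 -c "
from h import *
delta((.53,-.31,.26),0)
s=camera('scene');tt=camera('top')
S=cv2.resize(s[215:305,95:185,::-1],(400,400),interpolation=cv2.INTER_CUBIC)
T=cv2.resize(s[90:250,180:340,::-1],(400,400),interpolation=cv2.INTER_CUBIC)
cv2.imwrite('pics/s2.png',np.hstack([S,T]))"
```

```text
time: 14.77
position: [0.5309, -0.3126, 0.1589]
tool_rot: [0.407, 0.575, -0.451, 0.548]
ft_force: [0.0, 0.1, -0.5]
grip_width: 0.033
time: 15.27
position: [0.5377, -0.3066, 0.2989]
tool_rot: [0.408, 0.58, -0.452, 0.542]
ft_force: [-0.2, -0.6, 0.6]
grip_width: 0.0434
shift cm [ 3.94 -0.51  0.14] turn 0.264 q6 [-0.67  0.48  1.32 -0.06  1.39 -0.92] 
pos [ 0.5377 -0.3066  0.2989] x [-0.081 -0.016 -0.997] y [ 0.962  0.259 -0.082] t 15.2667 w 0.0434 F [-0.2 -0.6  0.6] M [-0.07 -0.2   0.  ]
```

View pics/s2.png

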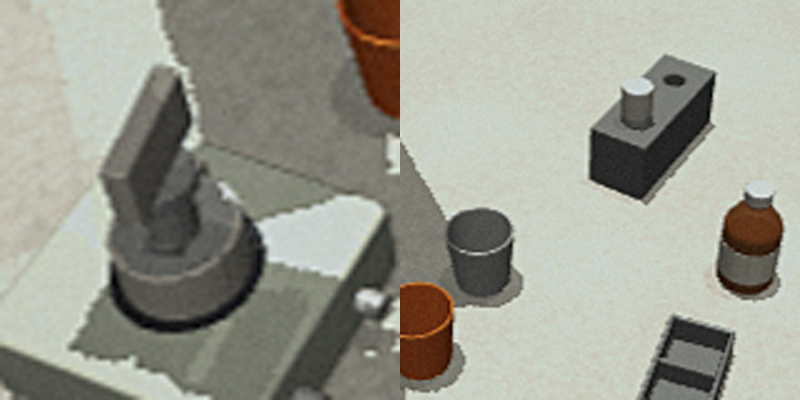

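The key stands in the knob with its bar turned, and the cup, the round tool and the bystanders are in place. I'll compare the handle's top corners, at about (103,175), (128,187), (162,65) and (183,75), with the model to get its yaw and tilt.

```bash
python3 -c "
from h import *
c=lambda u,v:(95+(u+.5)/4.444-.5,215+(v+.5)/4.444-.5)
W=[world('scene',c(*p),.178) for p in((103,175),(128,187),(183,75),(162,65))]
print(np.mean(W,0),[np.linalg.norm(W[i]-W[(i+1)%4]).round(3) for i in range(4)])
for i,j in((0,3),(1,2)):
  d=W[i]-W[j];print(np.degrees(np.arctan2(d[1],d[0])))
"
```

```text
[ 0.53104212 -0.31330984  0.178     ] [np.float64(0.014), np.float64(0.063), np.float64(0.012), np.float64(0.063)]
-70.37162185396771
-69.03445488360106
```

The handle's top measures 63 x 13 mm at z = 0.178, which is the fully home height. It is offset about 4 mm, a tilt of about 0.04 rad, and its yaw is -70°, so about 1.3 rad of turn. The robot is clear, so I'm handing in.

```bash
python3 -c "
from rig import robot
print(robot.hand_in())"
```

```text
the job is handed in; nothing more can be done
None
```

I took the valve key out of the block, rinsed it in the steel cup, pushed it home in the knob and turned it clockwise to the stop. Then I let go and handed in at about 15.3 s; no verdict was reported.

- **Rinse:** the tip was about 34 mm below the rim, held still, with no contact force on the cup.
- **Insertion:** the blade first touched the slot's chamfer at 13 N. After a 2 mm sideways shift it slid in about 27.6 mm, before any turning.
- **Turn:** the moment jumped to 0.9 N m after roughly 1.4 rad of wrist turn. I took that as the stop.
- **Final picture:** the key's height matches fully home, with a tilt of about 0.04 rad. Its bar has turned about 1.3 rad, within the few degrees I can read from the pictures. The cup, amber bottle, tray and round-handled tool stand in place. The jar was outside that last picture, but the arm never went near it.
- **Drift and disagreements:** the gripper tilted up to about 0.09 rad during the moves, and the row format gave no way to correct it. The key still fitted. My readings of the slot's starting angle ranged from 3° to 9°, so the final knob angle rests mainly on feeling the stop.

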